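Lock the hold-down bar with its spring clip

ROBOT

A 6-joint arm with a two-finger parallel gripper is mounted at the origin on the work surface. World frame = base frame: x ahead of the robot, y to its left, z up, the work surface at z = 0. Lengths are in mm, angles in rad, forces in N, time in s.
With the tool pointing down it reaches from about 300 to 775 mm from the base axis. Payload 14.6 kg.
Tool frame: the origin (TCP) lies midway between the tips of the shut fingers; the grasp point (between the pads) lies behind it (manip.grip_depth is the z of the grasp point in the tool frame, in mm); z points along the fingers, y is the line along which they close (so a half turn about z gives the same grasp; the last joint's range is limited). The gripper opens to 94 mm and grips with 3 to 60 N. Pads are 16 mm wide; open, the fingers measure 119 mm over their backs; the gripper's body (75 mm by 177 mm) begins 78 mm behind the grasp point.
Start: joints at [-1.255, 0.3, 1.521, -0, 1.321, -0.067], TCP at [205.428, -510.185, 175.146] pointing down, gripper open.
Joint ranges: [-3.03, 3.03], [-0.79, 2.21], [0.23, 2.52], [-1.04, 4.18], [0, 3.07], [-2.55, 2.55]. Speed limits (rad/s): [2.22, 2.22, 2.57, 3.14, 3.14, 3.14].

INTERFACE

Orientations are given as [roll, pitch, yaw] about the fixed x, y, z axes, in that order (R = Rz(yaw) Ry(pitch) Rx(roll)).
In Python, from cell import manip gives the robot as it stands.
- The arm moves only by the shell command python3 -m creep [OPENING] [FORCE], which reads ROWS from standard input. ROWS is a JSON list of rows, 1 to 5 of them, each of 6 numbers: dx, dy, dz in parts of the range, where 1.0 means 750 mm, then a rotation vector rx, ry, rz in a scale on which 1.0 is 4 rad; each row is the pose to reach, as a shift and turn from the pose commanded when the command began, along the tool's axes at that moment; what a row does not reach only later rows make up. A row lasts 1/10 s, in which the tool goes at most 50 mm and 0.15 rad, less where a joint would pass 70% of its speed; a pose out of reach is approached as far as the arm can. OPENING is the finger opening in mm, set as the command begins (- or left out keeps the last). The fingers move at their own pace and stop on an object; FORCE is the grip in N (left out, the last holds). Time passes only in rows, so rows that do not move let the fingers close. It prints the time, the measured TCP pose, the force, the opening and the grip force at its end. Input that does not fit is refused with a message, and nothing moves.
- manip.read_state(): the state, without advancing time (a new reading comes with each control period).
- manip.camera(name): name is "side" or "top" or "wrist"; returns (picture, depth): 420x560x3 uint8, red, green, blue; 420x560 float32, mm along the optical axis (not along the pixel's ray), 0 where there is no reading.
- manip.camera_info(name): a dict with "K" (3x3 intrinsics, pixels), "rvec" (rotation vector, rad) and "tvec" (3), from world to camera coordinates, as OpenCV has them; the wrist camera has in their place "mount" (4x4, takes a point from camera to tool coordinates, whose origin is the TCP and whose axes are the flange's). Camera axes: x right, y down, z forward; pixel columns grow to the right and rows downward; lengths in mm; the calibration is good to about 2 mm. A picture is of the moment at which its call begins: read the wrist's pose just before it. camera_info takes no time and is no camera call.
- manip.sign_off(): hands the job in; it is judged then, once.
The state is a dict: "clock": time; "joints": joint angles; "qd": joint speeds; "effort": joint torques, N m; "eef_pos": TCP position; "eef_rot": TCP orientation; "wrist_force": force on the tool from outside, world axes, zero at the start; "moment": the same for the moment, N m; "finger_gap": finger opening in mm; "finger_force": force on a finger pad.
Only numpy, scipy, OpenCV 4.12 (cv2) and the standard library are available. Lean on these libraries where they do the work, as an engineer would, in place of code of your own. Each camera call takes 0.05 s, during which the arm holds its last target. There are 200 camera calls.

TASK

Swing the yellow hold-down bar of the inspection fixture fully down over the stud, then pick up the steel spring clip by its orange grip and push it sideways onto the stud's shank, flat on top of the bar, until its legs snap past the shank and close behind it. Push gently, feeling for the snap, and stop there without ramming the clip against the stud. Let go of it and leave the pistons and the screwdriver where they are.

Things in the scene. Friction and masses are not known exactly. Their poses are not given: they have to be found in the camera images.
- fixture: Dark steel inspection fixture, fixed; base 100 x 220 x 16 mm; origin at the centre of its underside, z up, x away from the robot, y along the bar. A piston (62 mm across, top at 78 mm) stands at its centre. At y = +80 mm two hinge cheeks (top 96 mm) carry the yellow bar; at y = -75 mm stands the steel stud: round shank 12 mm across, head 17 mm across from 110 to 118 mm above the table.
- slot (a point): Fixture point at the middle of the bar's slot, level with the shut bar's top face (88 mm up, 22 mm below the stud's head); axes as the fixture. The stud is clamped in an adjusting slot: its axis stands anywhere from -18 to +18 mm from this point along the fixture's x, on it in y. Its place is not measured; it does not move during the job.
- bar_hinge (a point): On the bar's hinge axis (which is along the fixture's x), 84 mm above the table, at y = +80 mm of the fixture.
- bar (a joint): Angle of the yellow bar, rad: 0 shut (level, on its stop), growing to 1.1 as its free end rises. From the hinge it runs to the fixture's -y: 28 mm wide, 8 mm thick, 186 mm long, the last 60 mm a paddle from x = -55 to +35 mm of the fixture, with a 56 x 24 mm slot that drops over the stud. Its stiff hinge keeps it where it is left; a push of 1 to 5 N moves it.
- bar_press (a point): Black dot on the bar's top face, 105 mm from the hinge axis along the bar and 4 mm above it: the place to push it down.
- clip: Hairpin spring clip. Origin at the centre of the underside of its upright orange grip; x towards the leg tips (x = 77 mm), z up. Two sprung steel wire legs (6 mm wire centred 5.5 mm up, bulges 10 mm thick, hinged at x = 16, y = +-9 mm in a root 26 mm wide, 9 mm high) stand beside an orange nose 12 mm wide, 9 mm high, ending at x = 41.5 mm.
- clip_grip (a point): On the clip, 30 mm above its origin: the middle of the orange grip (28 long x 16 wide x 36 mm high), to be taken from above across its 16 mm width; fingertips 10 mm or more above the underside clear the root of the legs.
- clip_pocket (a point): On the clip, x = 48 mm, 5.5 mm up: the shank's axis lies about here when home, between the nose and the legs' bulges. The bulges (x = 56.5 mm) leave 6 mm; the flared tips are 26 mm apart inside. The push begins when the shank is 10 to 15 mm ahead of this point, peaks at 7 to 12 N, drops to nearly 0 once the bulges are past, and rises hard when the nose meets the shank.
- button (a joint): Small green spring button (under 1 N) that stands 4 mm out of the end of the clip's nose, m: 0 out, 0.002 to 0.004 pressed in by the shank when the clip is home.
- leg_left (a joint): Spread of the clip's leg on its +y side, rad: 0 at rest, about 0.075 when its bulge is at the widest on a 12 mm shank, back to 0 when home.
- leg_right (a joint): The same for the leg on the clip's -y side.
- piston1: Loose light-alloy piston, 62 mm across, 52 mm high, crown up; origin at the centre of its underside. To be left alone.
- piston2: Loose light-alloy piston, 62 mm across, 52 mm high, crown up; origin at the centre of its underside. To be left alone.
- piston3: Loose light-alloy piston, 62 mm across, 52 mm high, crown up; origin at the centre of its underside. To be left alone.
- screwdriver: Screwdriver lying on the table, 160 mm long, white handle; to be left alone. The clip and the screwdriver lie one at the left and one at the right in front of the fixture, either way round.
There are look-alikes about, which are no part of the job. Leave any brown look-alike of the fixture alone.

How it is judged (in metres and radians):
On the way, in this order (a step that is already met when the one before it is completed fails the run):
1. the hold-down bar is fully down over the stud (value of joint bar below 0.04 rad), for 0.2 s.
2. the clip has snapped over the shank above the bar, its legs closed again and the nose at the shank (x of slot in the frame of clip between 0.027 and 0.07 m and y of slot in the frame of clip between -0.006 and 0.006 m and z of slot in the frame of clip between -0.012 and 0.008 m and value of joint button above 0.0015 m and value of joint each of leg_left, leg_right below 0.03 rad and angle between clip's own z axis and vertical below 0.25 rad), for 0.2 s.
At the end, for the whole second after the job is handed in: Bar shut within 0.04 rad; clip on the stud above the bar, released and at rest: the slot point is 27 to 70 mm ahead of the clip's origin, within 6 mm sideways, -12 to +8 mm in height; clip level within 0.25 rad, both legs closed (below 0.03 rad), green button pressed over 1.5 mm (all of step 2 and value of joint bar below 0.04 rad and linear speed of clip below 0.02 m/s and contact force between the fingers and clip below 0.1 N); the robot touches nothing.
It fails at once if the clip is rammed: more than 18 N between clip and stud (contact force between clip and stud above 18 N).
It fails at once if a piston or the screwdriver is moved by more than 20 mm (distance of any of piston1, piston2, piston3, screwdriver from where it was at the start of the episode above 0.02 m).
It also fails if it takes over 58 s, if anything falls off the work surface, if the arm or the gripper's body presses on something with over 40 N, if the wrist force passes 120 N, or if a joint passes its speed limit or range.

## Working session

There is one attempt and no reset: what is moved stays moved. The work goes in short steps, Python scripts to look and compute and a shell command to move; the robot and the scene stay as the last step left them, time stands still between calls to the robot, and variables do not carry over. Pictures are saved under pics/ and viewed, at most 13 in all, crops included, and the job is handed in when it is done.

```bash
ls; mkdir -p pics; cat > h.py <<'E'
import numpy as np, cv2
from cell import manip
from scipy.spatial.transform import Rotation as R
def snap(name,fn):
    st=manip.read_state(); im,d=manip.camera(name)
    cv2.imwrite(f'pics/{fn}.png',im[:,:,::-1]); 
    T=cam(name,st); np.savez(f'{fn}.npz',im=im,d=d,T=T,K=manip.camera_info(name)['K']); return im,d,T
def cam(name,st):
    c=manip.camera_info(name); T=np.eye(4)
    if 'mount' in c:
        W=np.eye(4); W[:3,:3]=R.from_euler('xyz',st['eef_rot']).as_matrix(); W[:3,3]=st['eef_pos']; return W@np.array(c['mount'])
    r=R.from_rotvec(np.ravel(c['rvec'])).as_matrix(); T[:3,:3]=r.T; T[:3,3]=-r.T@np.ravel(c['tvec']); return T
def ld(fn): z=np.load(fn+'.npz'); return z['im'],z['d'],z['T'],np.array(z['K'])
def cloud(fn):
    im,d,T,K=ld(fn); v,u=np.mgrid[:d.shape[0],:d.shape[1]]
    P=np.stack([(u-K[0,2])/K[0,0]*d,(v-K[1,2])/K[1,1]*d,d],-1)@T[:3,:3].T+T[:3,3]; P[d<=0]=np.nan; return im,P
def onz(fn,u,v,z):
    im,d,T,K=ld(fn); r=T[:3,:3]@np.array([(u-K[0,2])/K[0,0],(v-K[1,2])/K[1,1],1]); return T[:3,3]+r*(z-T[2,3])/r[2]
E
python3 - <<'E'
from h import *
for n in('top','side'):
    im,d,T=snap(n,n+'0'); print(n,T.round(2).tolist())
s=manip.read_state(); print({k:np.round(v,3).tolist() for k,v in s.items()}, manip.grip_depth, manip.camera_info('wrist')['mount'])
E
```

```text
pics
top [[0.0, -0.99, 0.11, 361.74], [-1.0, -0.0, -0.01, 20.26], [0.01, -0.11, -0.99, 1223.96], [0.0, 0.0, 0.0, 1.0]]
side [[-1.0, -0.04, 0.07, 419.49], [-0.08, 0.68, -0.73, 697.84], [-0.02, -0.73, -0.68, 741.56], [0.0, 0.0, 0.0, 1.0]]
{'clock': 0.1, 'joints': [-1.255, 0.3, 1.522, 0.0, 1.321, -0.067], 'qd': [-0.002, -0.002, -0.002, -0.002, 0.0, 0.001], 'effort': [0.003, -53.264, -35.328, 0.071, 0.023, -0.0], 'eef_pos': [205.349, -509.921, 174.642], 'eef_rot': [-3.141, -0.0, 0.383], 'wrist_force': [-0.648, 0.077, -0.307], 'moment': [0.027, 0.064, -0.029], 'finger_force': 0.0, 'finger_gap': 94.256} -18.8 [[-1.04534586e-04 -9.67603606e-01 -2.52474257e-01  7.48744502e+01]
 [ 9.99999546e-01  1.37930776e-04 -9.42657907e-04  4.91225001e-01]
 [ 9.46943161e-04 -2.52474241e-01  9.67603153e-01 -2.10017475e+02]
 [ 0.00000000e+00  0.00000000e+00  0.00000000e+00  1.00000000e+00]]
```

View pics/top0.png

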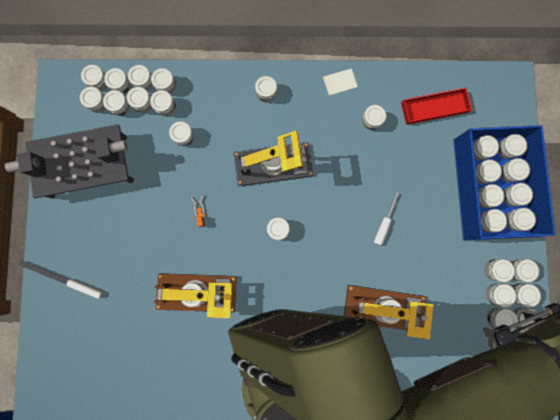

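View pics/side0.png

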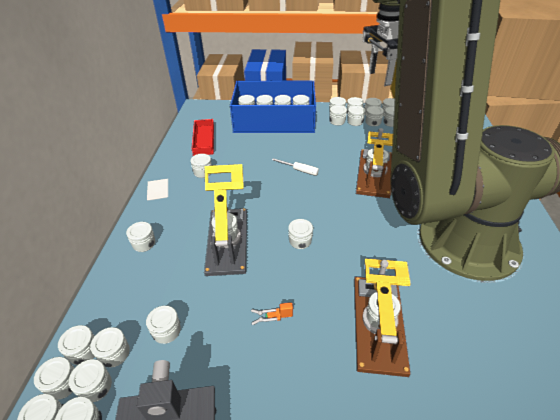

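The job's fixture is the dark one at top (273,163), and its bar is raised. The brown look-alikes at (197,295) and (390,310) are to be left alone, as is the grey block at (80,160). The clip is the orange object at (200,212), tips up the image. The screwdriver with the white handle is at (386,220), and the other white-handled tool at (70,280) isn't it either. Next, a close crop to check.

```bash
python3 - <<'E'
from h import *
im,P=cloud('top0')
a=cv2.resize(im[125:195,225:330],None,fx=5,fy=5,interpolation=cv2.INTER_CUBIC)
b=cv2.resize(im[190:230,180:220],None,fx=6.25,fy=6.25,interpolation=cv2.INTER_CUBIC)
c=np.zeros((350,800,3),np.uint8); c[:,:525]=a; c[:250,540:790]=b; cv2.imwrite('pics/crop0.png',c[:,:,::-1])
# orange segmentation
hsv=cv2.cvtColor(im,cv2.COLOR_RGB2HSV)
m=(hsv[...,0]<14)&(hsv[...,1]>150)&(hsv[...,2]>110); m[:190]=0;m[230:]=0;m[:,:180]=0;m[:,220:]=0
print(m.sum(),P[m].round(0)[::6].tolist())
D=(im.max(-1)<75)&(P[...,2]>10)&(P[...,2]<24); D[:125]=0;D[195:]=0;D[:,:225]=0;D[:,330:]=0
q=P[D]; print(len(q)); print(cv2.minAreaRect(q[:,:2].astype(np.float32)), np.median(q[:,2]))
E
```

```text
89 [[nan, nan, nan], [493.0, 252.0, 7.0], [487.0, 254.0, 10.0], [485.0, 249.0, 3.0], [479.0, 254.0, 7.0], [475.0, 256.0, 13.0], [470.0, 246.0, 34.0], [468.0, 246.0, 32.0], [465.0, 246.0, 34.0], [462.0, 242.0, 38.0], [459.0, 243.0, 34.0], [456.0, 243.0, 34.0], [454.0, 240.0, 35.0], [451.0, 238.0, 28.0], [445.0, 248.0, 35.0]]
331
((622.328125, 33.568084716796875), (93.69610595703125, 208.8666229248047), 6.578646183013916) 14.138203687923578
```

View pics/crop0.png

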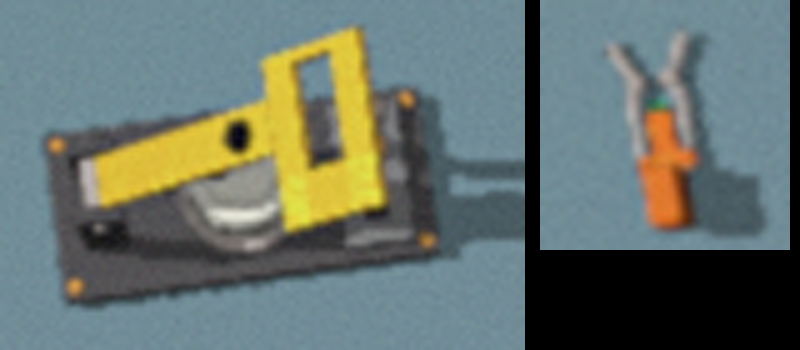

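```bash
python3 - <<'E'
from h import *
pts=np.array([onz('top0',225+x/5,125+y/5,17) for x,y in[(57,146),(408,99),(75,286),(429,241)]])
print(pts.round(1)); c=pts.mean(0); e=((pts[0]-pts[1])+(pts[2]-pts[3]))[:2]; print(c, 'yaw',np.arctan2(-e[0],e[1]), np.linalg.norm(e)/2)
im,P=cloud('top0')
print('dot',P[150:155,270:275,2].round(0).tolist())
for z in(130,150,170): print(z,onz('top0',225+237/5,125+136/5,z).round(1))
g=lambda x,y:(180+(x-540)/6.25,190+y/6.25)
print('tips',onz('top0',*g(614,48),5).round(1),onz('top0',*g(682,38),5).round(1),'grip end lo',onz('top0',*g(669,226),36),'nose',onz('top0',*g(658,108),9))
for u,v in[(278,229),(266,88),(374,117),(180,132)]: print(onz('top0',u,v-2,52).round(0))
E
```

```text
[[651.7 145.4  17. ]
 [680.2 -58.   17. ]
 [569.7 134.   17. ]
 [596.4 -69.6  17. ]]
[624.48426646  37.95953775  17.        ] yaw 0.13481241770750818 205.34944135428591
dot [[150.0, 148.0, 152.0, 155.0, 157.0], [143.0, 147.0, 153.0, 153.0, 155.0], [147.0, 153.0, 152.0, 153.0, 153.0], [144.0, 150.0, 149.0, 155.0, 156.0], [149.0, 146.0, 149.0, 158.0, 155.0]]
130 [630.2  39.3 130. ]
150 [625.3  39.  150. ]
170 [620.4  38.6 170. ]
tips [526.1 273.4   5. ] [530.9 242.2   5. ] grip end lo [441.80831203 240.45695411  36.        ] nose [497.8587271  251.74279572   9.        ]
[439.  24.  52.]
[843.  60.  52.]
[ 758. -248.   52.]
[713. 302.  52.]
```

```bash
cat >> h.py <<'E'
def to(x,y,z,yaw):
    s=manip.read_state(); r=R.from_euler('xyz',s['eef_rot']); t=R.from_euler('xyz',[np.pi,0,yaw])
    print('d',r.inv().apply(np.array([x,y,z])-s['eef_pos']).round(1),'rot',(r.inv()*t).as_rotvec().round(3))
E
python3 -c "
from h import *
to(610,20,250,.135)"
```

```text
d [ 573.3 -340.5  -74.9] rot [-0.001  0.     0.248]
```

The manual's scale: shifts go in shares of 750 mm and turns go in shares of 4 rad. Converting my numbers, 195 mm / 750 = 0.26, 155 mm / 750 = 0.2067.

```bash
echo '[[0.0467, -0.0267, -0.0333, 0, 0, 0], [0.1, -0.06, -0.0667, 0, 0, 0], [0.1533, -0.0907, -0.1, 0, 0, 0], [0.2067, -0.1227, -0.1, 0, 0, 0], [0.26, -0.1547, -0.1, 0, 0, 0]]' | python3 -m creep 0 20
echo '[[0.0533, -0.032, 0, 0, 0, 0], [0.1067, -0.064, 0, 0, 0, 0], [0.16, -0.0947, 0, 0, 0, 0], [0.2133, -0.1267, 0, 0, 0, 0], [0.26, -0.1547, 0, 0, 0, 0]]' | python3 -m creep
python3 -c "
from h import *
to(610,20,250,.135)"
```

```text
clock: 0.6
eef_pos: [343.9, -328.2, 250.9]
eef_rot: [3.14, -0.0, 0.382]
wrist_force: [0.7, -1.3, -0.5]
finger_gap: 57.5
finger_force: 0.0
clock: 1.1
eef_pos: [481.4, -147.2, 250.0]
eef_rot: [-3.141, 0.0, 0.383]
wrist_force: [-0.3, -0.4, 0.0]
finger_gap: 17.4
finger_force: 0.0
d [ 181.8 -107.    -0. ] rot [-0.     0.     0.248]
```

Scaled: 182 mm / 750 = 0.2427, 160 mm / 750 = 0.2133, 0.248 rad / 4 = 0.062.

```bash
echo '[[0.0533, -0.032, 0, 0, 0, 0.0125], [0.1067, -0.0627, 0, 0, 0, 0.025], [0.16, -0.0933, 0, 0, 0, 0.0375], [0.2133, -0.1253, 0, 0, 0, 0.05], [0.2427, -0.1427, 0, 0, 0, 0.062]]' | python3 -m creep
python3 - <<'E'
from h import *
snap('wrist','w1'); s=manip.read_state(); print(s['eef_pos'],s['eef_rot'])
im,d,T,K=ld('w1'); P=cloud('w1')[1]
y=(im[...,0]>150)&(im[...,2]<90)&(im[...,1]>110); print(np.nanmin(P[y],0),np.nanmax(P[y],0))
E
```

```text
clock: 1.6
eef_pos: [610.5, 20.8, 249.2]
eef_rot: [-3.141, 0.001, 0.135]
wrist_force: [-0.3, -2.4, -0.3]
finger_gap: 0.4
finger_force: 0.0
[611.34916414  22.57449455 248.77249055] [-3.14055562e+00  1.38279506e-03  1.32910122e-01]
[446.42854467 -70.63441932   6.86220021] [687.6265196  261.16888257 399.37674565]
```

View pics/w1.png

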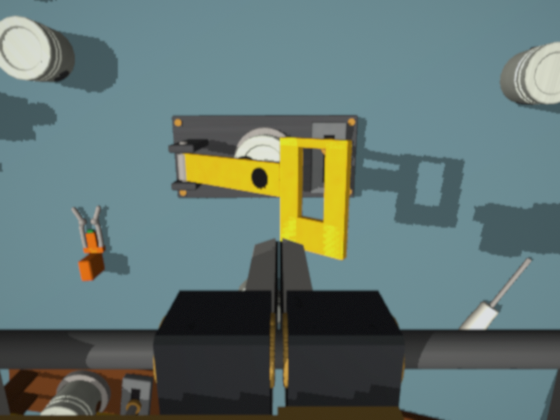

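Wrist view: fixture screws at (178,122), (352,121) and (183,193), bar dot at (260,178), clip grip at (91,268). I'll check the pose against these.

```bash
python3 - <<'E'
from h import *
p=np.array([onz('w1',u,v,17) for u,v in[(178,122),(352,121),(183,193)]]);print(p.round(1))
e=p[0]-p[1];ya=np.arctan2(-e[0],e[1]);c0=(p[1]+p[2])/2; print('yaw',ya,'centre',c0)
P=cloud('w1')[1]; print('dot',np.nanmedian(P[175:182,257:264].reshape(-1,3),0))
print('clip top',np.nanmedian(P[266:272,86:94].reshape(-1,3),0), 'tips',onz('w1',76,210,5),onz('w1',98,209,5),'nose',onz('w1',91,236,9))
to(624,42,200,.135)
E
```

```text
[[655.7 147.   17. ]
 [684.4 -56.   17. ]
 [570.8 135.3  17. ]]
yaw 0.14023826378655743 centre [627.61753332  39.65576526  17.        ]
dot [627.95777096  39.19556399 154.49785036]
clip top [462.93559471 240.3211983   36.07256652] tips [526.74905135 273.25246167   5.        ] [531.91314952 245.15780233   5.        ] nose [495.35647768 251.93848922   9.        ]
d [ 15.2 -17.5  48.8] rot [-0.001  0.001 -0.002]
```

Scaled: 88 mm / 750 = 0.1173, 85 mm / 750 = 0.1133.

```bash
echo '[[0.0107, -0.012, 0.0333, 0, 0, 0], [0.0213, -0.024, 0.0667, 0, 0, 0], [0.0213, -0.024, 0.1, 0, 0, 0], [0.0213, -0.024, 0.1133, 0, 0, 0], [0.0213, -0.024, 0.1173, 0, 0, 0]]' | python3 -m creep
echo '[[0, 0.0013, 0.0107, 0, 0, 0], [0, 0.004, 0.0187, 0, 0, 0], [0, 0.008, 0.0267, 0, 0, 0], [0, 0.012, 0.0347, 0, 0, 0], [0, 0.012, 0.0347, 0, 0, 0]]' | python3 -m creep
```

```text
clock: 2.15
eef_pos: [622.4, 37.7, 161.2]
eef_rot: [-3.141, 0.002, 0.135]
wrist_force: [0.5, -0.0, -0.1]
finger_gap: 0.2
finger_force: 0.0
clock: 2.65
eef_pos: [623.8, 28.5, 135.3]
eef_rot: [-3.141, 0.001, 0.134]
wrist_force: [1.1, 0.6, -0.4]
finger_gap: 0.6
finger_force: 0.0
```

Scaled: 27 mm / 750 = 0.036, 21 mm / 750 = 0.028.

```bash
echo '[[0, 0.004, 0.0093, 0, 0, 0], [0, 0.008, 0.0187, 0, 0, 0], [0, 0.012, 0.028, 0, 0, 0], [0, 0.0147, 0.036, 0, 0, 0], [0, 0.0147, 0.036, 0, 0, 0]]' | python3 -m creep
echo '[[0, 0.0013, 0.008, 0, 0, 0], [0, 0.0027, 0.0147, 0, 0, 0], [0, 0.004, 0.02, 0, 0, 0], [0, 0.004, 0.024, 0, 0, 0], [0, 0.004, 0.024, 0, 0, 0]]' | python3 -m creep
```

```text
clock: 3.15
eef_pos: [625.0, 17.8, 107.9]
eef_rot: [-3.141, 0.002, 0.134]
wrist_force: [-0.5, 0.0, 0.9]
finger_gap: 0.4
finger_force: 0.0
clock: 3.65
eef_pos: [625.7, 15.2, 90.6]
eef_rot: [-3.141, 0.001, 0.135]
wrist_force: [-0.1, 0.2, -0.2]
finger_gap: 0.4
finger_force: 0.0
```

Scaled: 4 mm / 750 = 0.0053, 3 mm / 750 = 0.004.

```bash
echo '[[0, 0, 0.002, 0, 0, 0], [0, 0, 0.004, 0, 0, 0], [0, 0, 0.0053, 0, 0, 0], [0, 0, 0.0053, 0, 0, 0]]' | python3 -m creep
python3 - <<'E'
from h import *
P=(snap('top','t2'),cloud('t2')[1])[1]; im=ld('t2')[0]
y=(im[...,0]>130)&(im[...,2]<90)&(im[...,1]>100); y[:120]=0;y[200:]=0;y[:,:225]=0;y[:,335:]=0
q=P[y];q=q[~np.isnan(q[:,0])];f=((q[:,:2]-[626,39])@np.array([-.138,.99]))
for a in range(-120,90,15):
    k=(f>a)&(f<=a+15); print(a,k.sum(),np.median(q[k,2]) if k.any() else '')
E
```

```text
clock: 4.05
eef_pos: [625.9, 15.2, 87.1]
eef_rot: [-3.142, 0.0, 0.135]
wrist_force: [-0.3, 0.5, -0.9]
finger_gap: 0.4
finger_force: 0.0
-120 1 -1.107427185862207
-105 4 134.7054586419987
-90 0 
-75 0 
-60 0 
-45 0 
-30 0 
-15 0 
0 0 
15 0 
30 0 
45 3 441.2288827347327
60 28 90.69385145284195
75 0
```

```bash
python3 - <<'E'
from h import *
im=snap('side','s2')[0]
cv2.imwrite('pics/s2c.png',cv2.resize(im[110:290,150:330],None,fx=3.2,fy=3.2,interpolation=cv2.INTER_CUBIC)[:,:,::-1])
E
```

```text
(no output)
```

View pics/s2c.png

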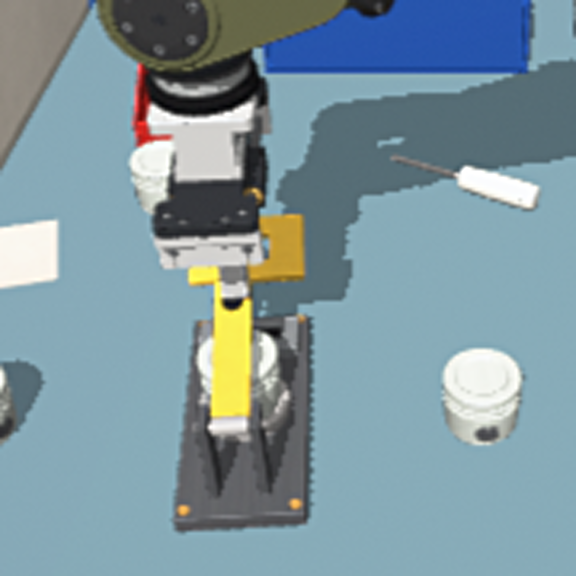

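The tool tip sits just past the dot and the bar is nearly level. I'll press a little further until the stop is felt.

Scaled: 2 mm / 750 = 0.0027, 1 mm / 750 = 0.0013.

```bash
echo '[[0, 0, 0.0013, 0, 0, 0], [0, 0, 0.0027, 0, 0, 0], [0, 0, 0.0027, 0, 0, 0]]' | python3 -m creep
echo '[[0, 0, 0.0013, 0, 0, 0], [0, 0, 0.0027, 0, 0, 0], [0, 0, 0.0027, 0, 0, 0]]' | python3 -m creep
```

```text
clock: 4.45
eef_pos: [625.9, 15.1, 85.0]
eef_rot: [-3.142, 0.0, 0.135]
wrist_force: [0.2, -0.5, -0.4]
finger_gap: 0.6
finger_force: 0.1
clock: 4.75
eef_pos: [625.9, 15.1, 83.0]
eef_rot: [-3.142, 0.0, 0.135]
wrist_force: [-0.8, -0.2, 0.1]
finger_gap: 0.3
finger_force: 0.0
```

```bash
python3 - <<'E'
from h import *
im,d,T,K=ld('s2')
def px(p):
    c=T[:3,:3].T@(np.array(p)-T[:3,3]); q=K@c; q=q[:2]/q[2]; return ((q-[150,110])*3.2).round(0)
C=np.array([626,39]);Rm=np.array([[np.cos(.138),-np.sin(.138)],[np.sin(.138),np.cos(.138)]])
def F(x,y,z): return [*(C+Rm@[x,y]),z]
print('tcp',px([625.9,15.2,87]),'tcp up50',px([625.9,15.2,137]))
for th in(0,.2,.4,.6):
    pt=lambda x,u: px(F(x,80-u*np.cos(th)+4*np.sin(th),84+u*np.sin(th)+4*np.cos(th)))
    print(th,'dot',pt(0,105),'paddle -55 end/near',pt(-55,186),pt(-55,126),'+35',pt(35,186))
P=cloud('s2')[1]
for y in range(225,420,15): print(y,[P[110+int(y/3.2),150+int(x/3.2)].round(0).tolist() for x in (232,285)])
E
```

```text
tcp [239. 323.] tcp up50 [231. 275.]
0 dot [235. 321.] paddle -55 end/near [305. 252.] [305. 300.] +35 [198. 257.]
0.2 dot [231. 304.] paddle -55 end/near [302. 221.] [302. 279.] +35 [191. 226.]
0.4 dot [228. 291.] paddle -55 end/near [298. 195.] [299. 263.] +35 [183. 200.]
0.6 dot [224. 283.] paddle -55 end/near [294. 176.] [297. 252.] +35 [175. 182.]
225 [[595.0, 100.0, 256.0], [596.0, -52.0, 135.0]]
240 [[597.0, 99.0, 242.0], [594.0, -36.0, 131.0]]
255 [[601.0, 92.0, 225.0], [593.0, -28.0, 125.0]]
270 [[623.0, 26.0, 153.0], [590.0, -11.0, 123.0]]
285 [[624.0, 28.0, 139.0], [621.0, -129.0, 0.0]]
300 [[628.0, 19.0, 117.0], [618.0, -114.0, -2.0]]
315 [[627.0, 31.0, 111.0], [614.0, -90.0, 1.0]]
330 [[624.0, 45.0, 108.0], [604.0, -42.0, 27.0]]
345 [[623.0, 55.0, 105.0], [601.0, -25.0, 29.0]]
360 [[621.0, 67.0, 100.0], [601.0, -17.0, 17.0]]
375 [[618.0, 84.0, 100.0], [598.0, 1.0, 16.0]]
390 [[617.0, 91.0, 94.0], [593.0, 26.0, 27.0]]
405 [[615.0, 105.0, 92.0], [591.0, 41.0, 25.0]]
```

```bash
python3 - <<'E'
from h import *
a=snap('side','s3')[0]; b=snap('wrist','w3')[0]; print(manip.read_state()['eef_pos'])
im,P=cloud('s3')
y=(im[...,0]>120)&(im[...,2]<70)&(im[...,1]>90); y[:165]=0;y[260:]=0;y[:,:190]=0;y[:,260:]=0
q=P[y];q=q[~np.isnan(q[:,0])];f=((q[:,:2]-[626,39])@np.array([-.138,.99]))
for t in range(-120,90,15):
    k=(f>t)&(f<=t+15); print(t,k.sum(),np.median(q[k,2]).round(1) if k.any() else '')
c=np.zeros((420,800,3),np.uint8);c[:,:320]=cv2.resize(a[160:265,190:270],None,fx=4,fy=4,interpolation=cv2.INTER_CUBIC);c[:,330:800]=b[:,45:515]
cv2.imwrite('pics/c3.png',c[:,:,::-1])
E
```

```text
[625.87740802  15.16239331  83.05723766]
-120 0 
-105 31 129.1
-90 62 126.5
-75 50 122.7
-60 66 118.7
-45 53 115.4
-30 9 109.9
-15 11 106.8
0 7 100.1
15 0 
30 0 
45 1 93.0
60 5 90.2
75 0
```

View pics/c3.png

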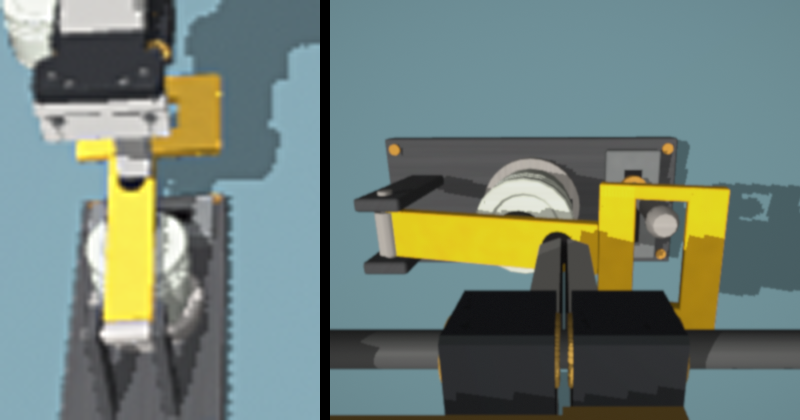

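```bash
python3 - <<'E'
from h import *
im,P=cloud('w3'); d=ld('w3')[1]
off=-285
for n,(x,y) in dict(dotedge=(553,236),bar1=(480,228),bar2=(530,240),barR=(588,245),padTop=(665,193),padR=(708,260),tipL=(560,246),fing=(545,262),stud=(660,222),base=(420,160)).items(): print(n,P[y-2:y+3,x+off-2:x+off+3].reshape(-1,3)[12].round(1),d[y,x+off])
im,d,T,K=ld('w3'); c=T[:3,:3].T@(np.array(manip.read_state()['eef_pos'])-T[:3,3]); print(K, (K@c)/c[2],c)
E
```

```text
dotedge [636.8  22.2 112.6] 190.47824
bar1 [632.3  62.3 102.1] 200.52705
bar2 [631.4  34.1 108.2] 195.71455
barR [635.5   3.8 115.6] 188.51343
padTop [669.3 -27.3 124.3] 172.69536
padR [640.4 -53.2 128.6] 176.56528
tipL [635.8  18.3 123. ] 180.78644
fing [635.8  24.7 144.8] 159.58702
stud [653.2 -29.8 117.7] 183.19055
base [649.8 128.   16.9] 276.33417
[[365.8177313    0.         278.47835158]
 [  0.         365.8177313  206.26722019]
 [  0.           0.           1.        ]] [278.66439115 238.26830705   1.        ] [1.12933088e-01 1.94258751e+01 2.22065257e+02]
```

```bash
cat >> h.py <<'E'
def theta(fn,cam='side'):
    snap(cam,fn); im,P=cloud(fn)
    y=(im[...,0]>120)&(im[...,2]<70)&(im[...,1]>90); q=P[y];q=q[~np.isnan(q[:,0])]-[626,39,0]
    f=q[:,:2]@np.array([-.138,.99]); g=q[:,:2]@np.array([.99,.138]); k=(f>-108)&(f<-46)&(abs(g)<58)&(q[:,2]>70)&(q[:,2]<220)
    a=(q[k,2]-88)/(80-f[k]); print(k.sum(),'theta~',np.arctan(np.median(a)),'sd',a.std()); return P
E
python3 -c "
from h import *
theta('s4')"
echo '[[0, 0, 0, 0, 0, 0], [0, 0, 0, 0, 0, 0], [0, 0, 0, 0, 0, 0], [0, 0, 0, 0, 0, 0], [0, 0, 0, 0, 0, 0]]' | python3 -m creep
python3 -c "
from h import *
theta('s5')"
```

```text
204 theta~ 0.23094336049269304 sd 0.010230325142586432
clock: 5.4
eef_pos: [625.9, 15.1, 83.1]
eef_rot: [-3.142, 0.0, 0.135]
wrist_force: [0.3, 0.1, -0.9]
finger_gap: 0.6
finger_force: 0.0
201 theta~ 0.23046082009131874 sd 0.010807673621481611
```

```bash
python3 - <<'E'
from h import *
im,d,T,K=ld('w1'); M=np.array(manip.camera_info('wrist')['mount'])
for r in range(232,275,4):
    o=[]
    for c in(266,272,279,286,292):
        z=d[r,c]; p=M@[(c-K[0,2])/K[0,0]*z,(r-K[1,2])/K[1,1]*z,z,1]; o.append(p[:3].round(0).astype(int).tolist())
    print(r,o)
E
```

```text
232 [[-80, -17, 249], [-80, -9, 250], [-80, 0, 250], [-23, 6, 80], [-21, 11, 75]]
236 [[-86, -17, 249], [-86, -9, 250], [-86, 0, 249], [-27, 6, 81], [-25, 11, 75]]
240 [[-91, -17, 249], [11, -3, -33], [-91, 0, 249], [10, 4, -32], [-28, 11, 75]]
244 [[11, -6, -39], [11, -3, -38], [10, 0, -36], [11, 4, -39], [11, 7, -40]]
248 [[11, -6, -45], [11, -3, -45], [9, 0, -41], [11, 4, -45], [11, 6, -45]]
252 [[11, -6, -49], [11, -3, -51], [9, 0, -46], [11, 3, -50], [11, 6, -51]]
256 [[11, -6, -54], [11, -3, -55], [10, 0, -52], [11, 3, -55], [11, 6, -55]]
260 [[11, -6, -59], [11, -3, -59], [9, 0, -54], [11, 3, -59], [11, 6, -59]]
264 [[11, -5, -64], [11, -3, -64], [8, 0, -56], [11, 3, -63], [11, 6, -63]]
268 [[11, -5, -67], [11, -3, -68], [6, 0, -56], [11, 3, -68], [11, 6, -68]]
272 [[11, -5, -73], [11, -3, -72], [4, 0, -56], [11, 3, -72], [11, 6, -71]]
```

The shut fingertips are really about 30 mm short of the reported TCP: the wrist depth, the side depth and the bar contact all agree. So the bar should be shut at a reading of about z = 58, and I'll keep going down.

Scaled: 22 mm / 750 = 0.0293, 18 mm / 750 = 0.024.

```bash
echo '[[0, 0, 0.008, 0, 0, 0], [0, 0.0013, 0.016, 0, 0, 0], [0, 0.0013, 0.024, 0, 0, 0], [0, 0.0013, 0.0293, 0, 0, 0], [0, 0.0013, 0.0293, 0, 0, 0]]' | python3 -m creep
echo '[[0, 0, 0.0013, 0, 0, 0], [0, 0, 0.0027, 0, 0, 0], [0, 0, 0.004, 0, 0, 0], [0, 0, 0.004, 0, 0, 0]]' | python3 -m creep
python3 -c "
from h import *
theta('s6')"
```

```text
clock: 5.95
eef_pos: [625.6, 14.2, 60.2]
eef_rot: [-3.141, 0.001, 0.135]
wrist_force: [-0.2, 0.1, 0.5]
finger_gap: 0.5
finger_force: 0.0
clock: 6.35
eef_pos: [626.1, 14.2, 58.1]
eef_rot: [-3.142, -0.0, 0.135]
wrist_force: [-0.4, 1.0, 0.2]
finger_gap: 0.4
finger_force: 0.0
191 theta~ -0.0006802346705655436 sd 0.013768849987586651
```

Scaled: 1.5 mm / 750 = 0.002, 1 mm / 750 = 0.0013.

```bash
echo '[[0, 0, 0.0007, 0, 0, 0], [0, 0, 0.0013, 0, 0, 0], [0, 0, 0.002, 0, 0, 0], [0, 0, 0.002, 0, 0, 0]]' | python3 -m creep
echo '[[0, 0, 0.0007, 0, 0, 0], [0, 0, 0.0013, 0, 0, 0], [0, 0, 0.0013, 0, 0, 0]]' | python3 -m creep
```

```text
clock: 6.8
eef_pos: [626.2, 14.2, 57.9]
eef_rot: [3.141, -0.001, 0.135]
wrist_force: [-5.8, 1.1, 10.6]
finger_gap: 0.5
finger_force: 5.6
clock: 7.1
eef_pos: [626.3, 14.2, 57.8]
eef_rot: [3.141, -0.001, 0.135]
wrist_force: [-9.5, 0.2, 19.3]
finger_gap: 0.4
finger_force: 9.5
```

Scaled: -95 mm / 750 = -0.1267, -90 mm / 750 = -0.12.

```bash
echo '[[0, 0, -0.0267, 0, 0, 0], [0, 0.02, -0.08, 0, 0, 0], [-0.0067, 0.0533, -0.12, 0, 0, 0], [-0.02, 0.0693, -0.1267, 0, 0, 0], [-0.02, 0.0693, -0.1267, 0, 0, 0]]' | python3 -m creep
python3 - <<'E'
from h import *
theta('w7','wrist'); im,P=cloud('w7'); print(manip.read_state()['eef_pos'])
cv2.imwrite('pics/w7v.png',cv2.resize(im[20:320,100:500],None,fx=2,fy=2,interpolation=cv2.INTER_CUBIC)[:,:,::-1])
E
```

```text
clock: 7.6
eef_pos: [617.8, -40.8, 151.2]
eef_rot: [3.141, -0.001, 0.133]
wrist_force: [0.3, 0.8, -0.7]
finger_gap: 0.7
finger_force: 0.0
6014 theta~ 0.002904995549305065 sd 0.04289049096880868
[617.66557199 -39.7143281  149.97819258]
```

View pics/w7v.png

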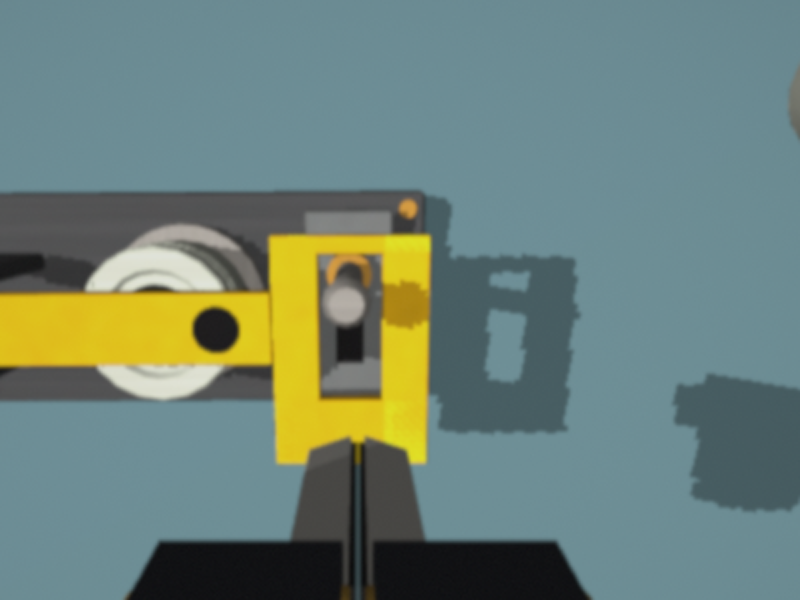

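Bar is shut over the stud: head at view (345,303), dot (216,329), paddle corners (270,236), (431,236), (277,463), (427,463).

```bash
python3 - <<'E'
from h import *
g=lambda u,v,z: onz('w7',100+u/2,20+v/2,z)
pts={'stud':(345,303,118),'dot':(216,329,88),'c1':(270,236,88),'c2':(431,236,88),'c3':(277,463,88),'c4':(427,463,88),'barU':(20,294,88),'barL':(20,366,88),'s1':(319,255,88),'s2':(382,255,88),'s3':(320,397,88),'s4':(381,397,88)}
q={k:g(*v) for k,v in pts.items()}
for k,v in q.items(): print(k,v.round(1))
im,P=cloud('w7'); print('studP',P[20+151,100+172].round(1))
# fit fixture (cx,cy,yaw) from known fixture points
kn={'dot':(0,-25),'c1':(35,-46),'c2':(35,-106),'c3':(-55,-46),'c4':(-55,-106)}
A=np.array([kn[k] for k in kn],float);B=np.array([q[k][:2] for k in kn])
a=A-A.mean(0);b=B-B.mean(0);yaw=np.arctan2((a[:,0]*b[:,1]-a[:,1]*b[:,0]).sum(),(a*b).sum());c,s=np.cos(yaw),np.sin(yaw);Rm=np.array([[c,-s],[s,c]])
t=B.mean(0)-Rm@A.mean(0);print('yaw',yaw,'centre',t,'res',(B-A@Rm.T-t).round(1).tolist())
print('stud in fixture',Rm.T@(q['stud'][:2]-t),'slot',Rm@[0,-75]+t)
E
```

```text
stud [652.5 -32.  118. ]
dot [631.3  15.2  88. ]
c1 [668.7  -1.6  88. ]
c2 [676.5 -60.3  88. ]
c3 [580.2 -13.5  88. ]
c4 [588.2 -72.8  88. ]
barU [634.9  89.3  88. ]
barL [606.8  88.8  88. ]
s1 [664.2 -20.3  88. ]
s2 [667.3 -43.4  88. ]
s3 [609.8 -27.2  88. ]
s4 [612.9 -50.8  88. ]
studP [653.  -31.6 119.5]
yaw 0.13636846647273795 centre [627.95405358  39.67631632] res [[-0.1, 0.3], [-0.2, -0.4], [-0.5, 0.3], [0.5, -0.1], [0.3, 0.0]]
stud in fixture [ 14.58329359 -74.35695248] slot [638.15001857 -34.62740026]
```

```bash
python3 -c "
from h import *
to(440,243,165,.198)"
```

```text
d [-138.4 -303.9  -14.8] rot [-0.     0.001 -0.064]
```

Scaled: -200 mm / 750 = -0.2667, -160 mm / 750 = -0.2133.

```bash
echo '[[-0.024, -0.0533, -0.02, 0, 0, 0], [-0.048, -0.1067, -0.02, 0, 0, 0], [-0.072, -0.16, -0.02, 0, 0, 0], [-0.096, -0.2133, -0.02, 0, 0, 0], [-0.12, -0.2667, -0.02, 0, 0, 0]]' | python3 -m creep 60
echo '[[-0.0227, -0.0507, 0, 0, 0, -0.005], [-0.0453, -0.1013, 0, 0, 0, -0.01], [-0.064, -0.1387, 0, 0, 0, -0.016], [-0.064, -0.1387, 0, 0, 0, -0.016]]' | python3 -m creep
python3 - <<'E'
from h import *
print(manip.read_state()['eef_pos'],manip.read_state()['eef_rot']); im,d,T=snap('wrist','w8')
cv2.imwrite('pics/w8v.png',cv2.resize(im[60:270,160:440],None,fx=2.8,fy=2.8,interpolation=cv2.INTER_CUBIC)[:,:,::-1])
E
```

```text
clock: 8.15
eef_pos: [500.2, 148.7, 164.0]
eef_rot: [-3.142, 0.003, 0.135]
wrist_force: [1.1, 0.1, 0.5]
finger_gap: 37.1
finger_force: 0.0
clock: 8.55
eef_pos: [437.9, 246.3, 164.2]
eef_rot: [-3.142, 0.003, 0.204]
wrist_force: [-0.6, 0.3, -1.3]
finger_gap: 59.8
finger_force: 0.0
[437.90739228 246.27750561 164.22624207] [-3.14155877e+00  2.51413083e-03  2.03913984e-01]
```

View pics/w8v.png

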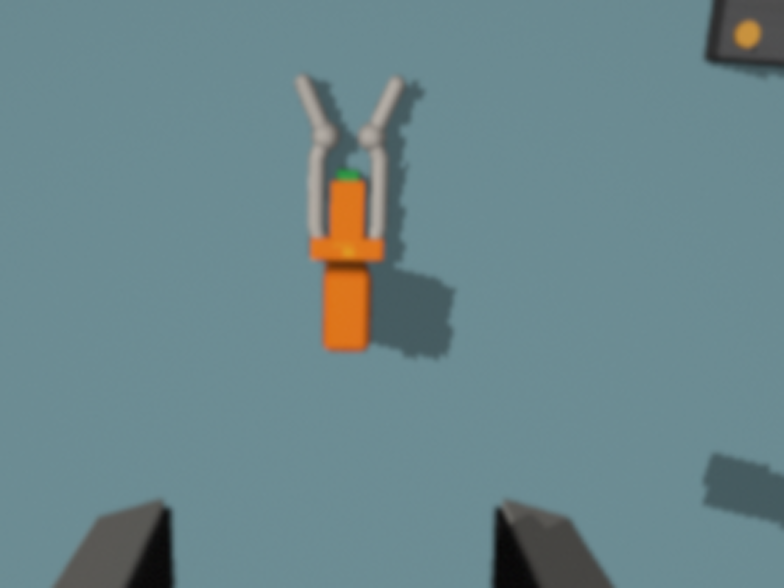

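```bash
python3 - <<'E'
from h import *
im,P=cloud('w8'); s=2.8; g=lambda u,v,z: onz('w8',160+u/s,60+v/s,z)
h=np.nanmedian(P[60+int(285/s):60+int(335/s),160+int(332/s):160+int(360/s),2]);print('grip top z',h)
bl,br=g(325,135,5.5),g(371,135,5.5);tl,tr=g(302,78,5.5),g(399,81,5.5);n=g(347,182,9)
gc=[g(u,v,h) for u,v in((324,268),(369,268),(324,349),(369,349))]; G=np.mean(gc,0)
for k,v in dict(bl=bl,br=br,tl=tl,tr=tr,n=n,G=G).items(): print(k,v.round(1))
bm=(bl+br)/2;tm=(tl+tr)/2
for a in (bm,tm,n): print('yaw',np.arctan2(a[1]-G[1],a[0]-G[0]).round(3),'dist',np.linalg.norm((a-G)[:2]).round(1))
print('gripsize',np.linalg.norm(gc[0]-gc[1]),np.linalg.norm(gc[0]-gc[2]))
to(G[0],G[1],90,.2)
E
```

```text
grip top z 36.43970755424351
bl [512.7 264.3   5.5]
br [516.  248.7   5.5]
tl [529.6 275.8   5.5]
tr [535.4 243.1   5.5]
n [498.8 253.6   9. ]
G [459.4 245.9  36.4]
yaw 0.191 dist 55.9
yaw 0.184 dist 74.3
yaw 0.194 dist 40.1
gripsize 14.79992890789581 27.129491562146384
d [20.3  3.1 74.3] rot [0.    0.002 0.002]
```

The manual's scale: shifts go in shares of 750 mm and turns go in shares of 4 rad. Converting my numbers, 140 mm / 750 = 0.1867, 135 mm / 750 = 0.18, 0.012 rad / 4 = 0.003.

```bash
echo '[[0.0133, 0.0027, 0.0533, 0, 0, 0.003], [0.0267, 0.004, 0.1067, 0, 0, 0.003], [0.0267, 0.004, 0.1533, 0, 0, 0.003], [0.0267, 0.004, 0.18, 0, 0, 0.003], [0.0267, 0.004, 0.1867, 0, 0, 0.003]]' | python3 -m creep 44
python3 -c "
from h import *
to(459.2,245.8,-18,.19)"
```

```text
clock: 9.1
eef_pos: [459.5, 243.1, 22.5]
eef_rot: [3.14, 0.005, 0.186]
wrist_force: [1.1, -0.1, 0.3]
finger_gap: 44.0
finger_force: 0.0
d [ 0.4 -2.8 40.5] rot [ 0.001  0.005 -0.004]
```

Scaled: 39 mm / 750 = 0.052, 36 mm / 750 = 0.048, -0.003 rad / 4 = -0.0008.

```bash
echo '[[0, -0.0027, 0.02, 0, -0.0008, 0], [0, -0.0027, 0.0373, 0, -0.0008, 0], [0, -0.0027, 0.048, 0, -0.0008, 0], [0, -0.0027, 0.052, 0, -0.0008, 0], [0, -0.0027, 0.052, 0, -0.0008, 0]]' | python3 -m creep
python3 -c "
from h import *
to(459.2,245.8,-18,.19)"
```

```text
clock: 9.6
eef_pos: [460.4, 246.3, -13.4]
eef_rot: [3.142, 0.003, 0.187]
wrist_force: [0.5, 0.0, 0.3]
finger_gap: 44.1
finger_force: 0.0
d [-1.3  0.2  4.6] rot [ 0.     0.003 -0.003]
```

Scaled: 4 mm / 750 = 0.0053, 2 mm / 750 = 0.0027.

```bash
echo '[[-0.0013, 0, 0.0027, 0, 0, 0], [-0.0013, 0, 0.0053, 0, 0, 0], [-0.0013, 0, 0.0053, 0, 0, 0]]' | python3 -m creep
echo '[[0, 0, 0, 0, 0, 0], [0, 0, 0, 0, 0, 0], [0, 0, 0, 0, 0, 0], [0, 0, 0, 0, 0, 0], [0, 0, 0, 0, 0, 0]]' | python3 -m creep 5 40
```

```text
clock: 9.9
eef_pos: [459.4, 246.1, -17.3]
eef_rot: [-3.142, 0.003, 0.187]
wrist_force: [0.5, 1.7, -0.4]
finger_gap: 44.3
finger_force: 0.0
clock: 10.4
eef_pos: [459.4, 246.1, -17.3]
eef_rot: [-3.142, 0.003, 0.187]
wrist_force: [0.8, -0.3, 0.8]
finger_gap: 15.9
finger_force: 40.0
```

Scaled: -147 mm / 750 = -0.196, -120 mm / 750 = -0.16.

```bash
echo '[[0, 0, -0.04, 0, 0, 0], [0, 0, -0.1, 0, 0, 0], [0, 0, -0.16, 0, 0, 0], [0, 0, -0.196, 0, 0, 0], [0, 0, -0.196, 0, 0, 0]]' | python3 -m creep
python3 -c "
from h import *
to(558.4,-44.9,130,.1364)"
```

```text
clock: 10.9
eef_pos: [461.4, 246.9, 133.5]
eef_rot: [-3.14, -0.003, 0.187]
wrist_force: [0.4, 1.0, -1.5]
finger_gap: 15.8
finger_force: 40.0
d [ 41.1 304.7   3.2] rot [-0.002 -0.003  0.05 ]
```

Scaled: 215 mm / 750 = 0.2867, 175 mm / 750 = 0.2333.

```bash
echo '[[0.008, 0.0533, 0, 0, 0, 0], [0.016, 0.1133, 0, 0, 0, 0], [0.024, 0.1733, 0, 0, 0, 0], [0.032, 0.2333, 0, 0, 0, 0], [0.04, 0.2867, 0, 0, 0, 0]]' | python3 -m creep
echo '[[0.008, 0.0533, 0, 0, 0, 0.005], [0.0133, 0.1, 0, 0, 0, 0.01], [0.0147, 0.12, 0, 0, 0, 0.0125], [0.0147, 0.12, 0, 0, 0, 0.0125]]' | python3 -m creep
python3 - <<'E'
from h import *
to(558.4,-44.9,74,.1364)
im,d,T=snap('wrist','w9'); print(manip.read_state()['eef_pos'])
cv2.imwrite('pics/w9v.png',cv2.resize(im[60:310,140:440],None,fx=2.4,fy=2.4,interpolation=cv2.INTER_CUBIC)[:,:,::-1])
E
```

```text
clock: 11.4
eef_pos: [529.1, 38.4, 128.4]
eef_rot: [-3.141, 0.005, 0.186]
wrist_force: [0.9, -0.1, -0.8]
finger_gap: 16.0
finger_force: 40.0
clock: 11.8
eef_pos: [556.5, -47.1, 128.4]
eef_rot: [-3.141, 0.005, 0.134]
wrist_force: [0.7, 0.1, -0.0]
finger_gap: 15.4
finger_force: 40.0
d [ 2.4 -1.9 54.4] rot [-0.     0.005 -0.002]
[556.30352822 -45.7717299  128.59278027]
```

View pics/w9v.png

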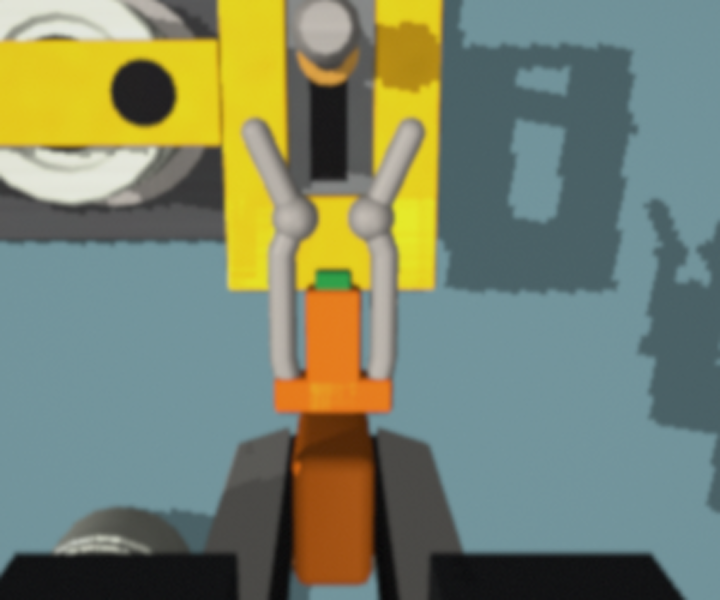

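Clip held squarely, bulges at view (294,216) and (371,218), tips at (255,127) and (411,130), stud head at (325,27). I'll check lateral and yaw alignment.

```bash
python3 - <<'E'
from h import *
s=2.4; g=lambda u,v,z: onz('w9',140+u/s,60+v/s,z)
Z=128.6+17.3+5.5
b=(g(294,216,Z)+g(371,218,Z))/2; t=(g(255,127,Z)+g(411,130,Z))/2; r=g(332.5,411,Z+3.5); n=g(332,292,Z+3.5); st=g(325,27,118)
for k,v in dict(b=b,t=t,r=r,n=n,st=st).items(): print(k,v.round(1))
print('bulge gap',np.linalg.norm(g(294,216,Z)-g(371,218,Z)))
ya=.1364
for k,v in dict(b=b,t=t,n=n).items(): print(k,'yaw from root',np.arctan2(v[1]-r[1],v[0]-r[0]).round(3))
yw=manip.read_state()['eef_rot'][2]; e=manip.read_state()['eef_pos']
u=np.array([np.cos(yw),np.sin(yw)]);w=np.array([-u[1],u[0]])
for k,v in dict(b=b,t=t,n=n,r=r,st=st,fixst=np.array([652.5,-32])).items(): print(k,'rel TCP fwd',(u@(v[:2]-e[:2])).round(1),'left',(w@(v[:2]-e[:2])).round(1))
E
```

```text
b [611.6 -39.6 151.4]
t [629.5 -37.3 151.4]
r [569.9 -45.2 154.9]
n [596.3 -41.6 154.9]
st [651.9 -32.3 118. ]
bulge gap 16.283017434394093
b yaw from root 0.135
t yaw from root 0.133
n yaw from root 0.138
b rel TCP fwd 55.6 left -1.4
t rel TCP fwd 73.7 left -1.5
n rel TCP fwd 40.1 left -1.3
r rel TCP fwd 13.6 left -1.3
st rel TCP fwd 96.6 left 0.4
fixst rel TCP fwd 97.2 left 0.6
```

Scaled: 54 mm / 750 = 0.072, 46 mm / 750 = 0.0613.

```bash
echo '[[0, -0.0013, 0.02, 0, 0, 0], [0, -0.0027, 0.0427, 0, 0, 0], [0, -0.0027, 0.0613, 0, 0, 0], [0, -0.0027, 0.072, 0, 0, 0], [0, -0.0027, 0.072, 0, 0, 0]]' | python3 -m creep
python3 -c "
from h import *
s=manip.read_state();print(s['eef_pos'],s['eef_rot'])
to(605.6,-37.3,73,.1364)"
```

```text
clock: 12.35
eef_pos: [555.8, -43.2, 74.5]
eef_rot: [-3.141, 0.005, 0.138]
wrist_force: [-0.6, -0.1, 0.6]
finger_gap: 15.6
finger_force: 40.0
[555.75601956 -43.24879434  74.51664218] [-3.14115166  0.00474319  0.13768724]
d [50.2  0.9  1.3] rot [-0.     0.005  0.001]
```

Scaled: 30 mm / 750 = 0.04, 1.5 mm / 750 = 0.002.

```bash
echo '[[0.0107, 0.0009, 0.0013, 0, 0, 0], [0.0213, 0.0009, 0.002, 0, 0, 0], [0.0307, 0.0009, 0.002, 0, 0, 0], [0.0373, 0.0009, 0.002, 0, 0, 0], [0.04, 0.0009, 0.002, 0, 0, 0]]' | python3 -m creep
echo '[[0.0013, 0, 0, 0, 0, 0], [0.0027, 0, 0, 0, 0, 0], [0.004, 0, 0, 0, 0, 0], [0.004, 0, 0, 0, 0, 0]]' | python3 -m creep
```

```text
clock: 12.85
eef_pos: [586.7, -40.5, 73.9]
eef_rot: [3.141, 0.003, 0.137]
wrist_force: [-0.5, -0.4, -0.5]
finger_gap: 15.6
finger_force: 40.0
clock: 13.25
eef_pos: [589.1, -40.2, 73.9]
eef_rot: [3.141, 0.003, 0.137]
wrist_force: [0.2, -0.2, -1.0]
finger_gap: 15.5
finger_force: 40.0
```

Scaled: 3 mm / 750 = 0.004, 2 mm / 750 = 0.0027.

```bash
for i in 1 2; do :; done
echo '[[0.0013, -0.0004, 0.0007, 0, 0, 0], [0.0027, -0.0007, 0.0013, 0, 0, 0], [0.004, -0.0007, 0.0013, 0, 0, 0], [0.004, -0.0007, 0.0013, 0, 0, 0]]' | python3 -m creep
echo '[[0.0013, 0, 0, 0, 0, 0], [0.0027, 0, 0, 0, 0, 0], [0.0027, 0, 0, 0, 0, 0]]' | python3 -m creep
```

```text
clock: 13.65
eef_pos: [591.4, -39.6, 72.5]
eef_rot: [3.141, 0.005, 0.137]
wrist_force: [-4.4, -1.7, -1.1]
finger_gap: 15.9
finger_force: 40.0
clock: 13.95
eef_pos: [593.2, -39.3, 72.3]
eef_rot: [3.141, 0.005, 0.136]
wrist_force: [-4.8, -3.2, -1.7]
finger_gap: 15.7
finger_force: 40.0
```

Scaled: 2 mm / 750 = 0.0027, 1.4 mm / 750 = 0.0019.

```bash
echo '[[0.0009, 0.0007, 0, 0, 0, 0], [0.0019, 0.0011, 0, 0, 0, 0], [0.0027, 0.0011, 0, 0, 0, 0], [0.0027, 0.0011, 0, 0, 0, 0]]' | python3 -m creep
echo '[[0.0009, 0, 0, 0, 0, 0], [0.0019, 0, 0, 0, 0, 0], [0.0019, 0, 0, 0, 0, 0]]' | python3 -m creep
```

```text
clock: 14.35
eef_pos: [595.2, -39.7, 72.3]
eef_rot: [-3.141, 0.006, 0.137]
wrist_force: [-5.1, -1.6, -2.3]
finger_gap: 16.1
finger_force: 40.0
clock: 14.65
eef_pos: [596.9, -39.4, 72.4]
eef_rot: [-3.142, 0.005, 0.137]
wrist_force: [-3.6, -1.6, -2.8]
finger_gap: 15.5
finger_force: 40.0
```

Scaled: 1.4 mm / 750 = 0.0019, 0.7 mm / 750 = 0.0009.

```bash
echo '[[0.0009, 0, 0, 0, 0, 0], [0.0019, 0, 0, 0, 0, 0], [0.0019, 0, 0, 0, 0, 0]]' | python3 -m creep
echo '[[0.0009, 0, 0, 0, 0, 0], [0.0019, 0, 0, 0, 0, 0], [0.0019, 0, 0, 0, 0, 0]]' | python3 -m creep
```

```text
clock: 14.95
eef_pos: [599.0, -39.1, 72.8]
eef_rot: [3.141, 0.003, 0.137]
wrist_force: [-1.9, -1.7, -2.7]
finger_gap: 15.8
finger_force: 40.0
clock: 15.25
eef_pos: [600.8, -38.9, 73.1]
eef_rot: [3.141, 0.002, 0.137]
wrist_force: [0.8, -2.4, -1.9]
finger_gap: 15.5
finger_force: 40.0
```

Scaled: 2 mm / 750 = 0.0027, 1.4 mm / 750 = 0.0019.

```bash
echo '[[0.0009, 0, 0.0004, 0, 0, 0], [0.0019, 0.0004, 0.0007, 0, 0, 0], [0.0027, 0.0004, 0.0007, 0, 0, 0], [0.0027, 0.0004, 0.0007, 0, 0, 0]]' | python3 -m creep
echo '[[0.0007, 0, 0, 0, 0, 0], [0.0013, 0, 0, 0, 0, 0], [0.0013, 0, 0, 0, 0, 0]]' | python3 -m creep
```

```text
clock: 15.65
eef_pos: [602.6, -38.9, 72.5]
eef_rot: [3.141, 0.002, 0.137]
wrist_force: [1.9, -0.6, -0.4]
finger_gap: 16.0
finger_force: 40.0
clock: 15.95
eef_pos: [603.4, -38.8, 72.4]
eef_rot: [3.141, 0.003, 0.137]
wrist_force: [0.9, -1.3, -0.6]
finger_gap: 16.2
finger_force: 40.0
```

Scaled: 0.8 mm / 750 = 0.0011, 0.4 mm / 750 = 0.0005.

```bash
echo '[[0.0005, 0, 0, 0, 0, 0], [0.0011, 0, 0, 0, 0, 0], [0.0011, 0, 0, 0, 0, 0]]' | python3 -m creep
echo '[[0.0005, 0, 0, 0, 0, 0], [0.0011, 0, 0, 0, 0, 0], [0.0011, 0, 0, 0, 0, 0]]' | python3 -m creep
```

```text
clock: 16.25
eef_pos: [604.1, -38.7, 72.4]
eef_rot: [3.141, 0.003, 0.137]
wrist_force: [0.6, -0.9, -0.6]
finger_gap: 15.8
finger_force: 40.0
clock: 16.55
eef_pos: [604.8, -38.6, 72.3]
eef_rot: [3.142, 0.003, 0.137]
wrist_force: [-0.4, -0.6, -0.0]
finger_gap: 15.2
finger_force: 40.0
```

Scaled: 0.6 mm / 750 = 0.0008, 0.3 mm / 750 = 0.0004.

```bash
echo '[[0.0004, 0, 0, 0, 0, 0], [0.0008, 0, 0, 0, 0, 0], [0.0008, 0, 0, 0, 0, 0]]' | python3 -m creep
python3 - <<'E'
from h import *
s=manip.read_state(); print(s['eef_pos'],s['wrist_force'])
im,d,T=snap('wrist','w10')
cv2.imwrite('pics/w10v.png',cv2.resize(im[90:270,190:370],None,fx=3.3,fy=3.3,interpolation=cv2.INTER_CUBIC)[:,:,::-1])
E
```

```text
clock: 16.85
eef_pos: [605.4, -38.5, 72.3]
eef_rot: [3.142, 0.003, 0.137]
wrist_force: [-1.5, -0.3, -0.9]
finger_gap: 15.8
finger_force: 40.0
[605.4262904  -38.48305821  72.34426319] [-1.49998849 -0.30894148 -0.88325306]
```

View pics/w10v.png

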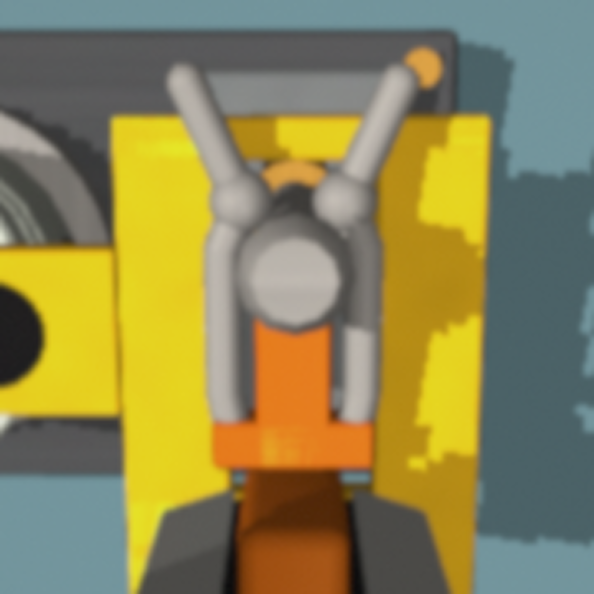

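The legs have closed behind the shank: bulges at (238,200) and (344,200) lie beyond the head at (295,281), with the nose running under the head. I'll feel a touch further for the nose stop.

Scaled: 0.5 mm / 750 = 0.0007, 0.3 mm / 750 = 0.0004.

```bash
echo '[[0.0004, 0, 0, 0, 0, 0], [0.0007, 0, 0, 0, 0, 0], [0.0007, 0, 0, 0, 0, 0]]' | python3 -m creep
```

```text
clock: 17.2
eef_pos: [605.9, -38.4, 72.3]
eef_rot: [3.141, 0.003, 0.137]
wrist_force: [-0.4, 0.4, -1.0]
finger_gap: 15.9
finger_force: 40.0
```

Scaled: 0.5 mm / 750 = 0.0007, 0.3 mm / 750 = 0.0004.

```bash
echo '[[0.0004, 0, 0, 0, 0, 0], [0.0007, 0, 0, 0, 0, 0], [0.0007, 0, 0, 0, 0, 0]]' | python3 -m creep
```

```text
clock: 17.5
eef_pos: [606.1, -38.4, 72.3]
eef_rot: [3.142, 0.004, 0.137]
wrist_force: [-5.4, -0.3, 1.3]
finger_gap: 15.8
finger_force: 40.0
```

The nose has met the shank at about 5 N. Lower slightly, then release.

Scaled: 1 mm / 750 = 0.0013, 0.5 mm / 750 = 0.0007.

```bash
echo '[[-0.0004, 0, 0.0007, 0, 0, 0], [-0.0004, 0, 0.0013, 0, 0, 0], [-0.0004, 0, 0.0013, 0, 0, 0]]' | python3 -m creep
echo '[[0, 0, 0, 0, 0, 0], [0, 0, 0, 0, 0, 0], [0, 0, 0, 0, 0, 0], [0, 0, 0, 0, 0, 0]]' | python3 -m creep 44
echo '[[0, 0, -0.0107, 0, 0, 0], [0, 0, -0.0333, 0, 0, 0], [0, 0, -0.0667, 0, 0, 0], [0, 0, -0.1, 0, 0, 0], [0, 0, -0.1, 0, 0, 0]]' | python3 -m creep
python3 - <<'E'
from h import *
im,d,T=snap('wrist','w11'); theta('s11')
cv2.imwrite('pics/w11v.png',cv2.resize(im[90:270,170:390],None,fx=3.3,fy=3.3,interpolation=cv2.INTER_CUBIC)[:,:,::-1])
E
```

```text
clock: 17.8
eef_pos: [606.0, -38.5, 71.3]
eef_rot: [3.141, 0.003, 0.137]
wrist_force: [-4.0, -0.2, 0.3]
finger_gap: 15.8
finger_force: 40.0
clock: 18.2
eef_pos: [606.3, -38.4, 71.4]
eef_rot: [3.141, 0.003, 0.137]
wrist_force: [0.7, -0.1, 0.1]
finger_gap: 42.6
finger_force: 0.0
clock: 18.7
eef_pos: [607.9, -38.6, 150.6]
eef_rot: [3.14, -0.003, 0.137]
wrist_force: [0.4, -0.1, -0.5]
finger_gap: 43.7
finger_force: 0.0
195 theta~ 0.0682551421388781 sd 0.08398209452452679
```

View pics/w11v.png

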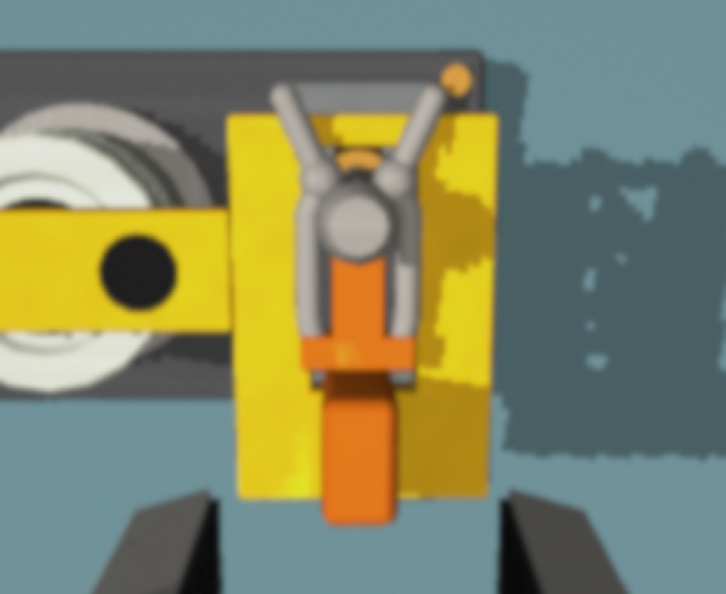

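The clip sits on the stud at (358,226), flat and free of the fingers. The angle estimate is contaminated by the orange grip, so check the bar's height and the clip's position.

```bash
python3 - <<'E'
from h import *
im,P=cloud('w11'); s=3.3; z=lambda u,v: np.nanmedian(P[90+int(v/s)-2:90+int(v/s)+3,170+int(u/s)-2:170+int(u/s)+3,2]).round(1)
print('paddle',z(260,430),z(260,300),z(260,150),z(470,440),'bar',z(30,260),'grip top',z(358,420),z(358,500))
g=lambda u,v,h: onz('w11',170+u/s,90+v/s,h)
b=(g(319,181,93.5)+g(393,181,93.5))/2; st=g(358,226,118); gr=(g(323,402,124)+g(393,402,124)+g(328,522,124)+g(393,522,124))/4
print('bulge-stud',(b-st).round(1),'grip-stud',np.linalg.norm((gr-st)[:2]), 'gap',np.linalg.norm(g(319,181,93.5)-g(393,181,93.5)))
E
```

```text
paddle 88.7 88.3 88.6 88.2 bar 88.2 grip top 124.6 124.7
bulge-stud [  6.7   1.4 -24.5] grip-stud 48.02390061935278 gap 16.223716269498418
```

Everything checks: the bar top is at 88 mm (shut), the clip is level, the grip is 48.0 mm behind the shank and the legs are closed (16.2 mm between bulges, as at rest).

Scaled: -20 mm / 750 = -0.0267, -10 mm / 750 = -0.0133.

```bash
echo '[[0, 0, -0.0133, 0, 0, 0], [0, 0, -0.0267, 0, 0, 0], [0, 0, -0.0267, 0, 0, 0], [0, 0, -0.0267, 0, 0, 0]]' | python3 -m creep; python3 -c "
from cell import manip
print(manip.sign_off())"
```

```text
clock: 19.2
eef_pos: [606.5, -38.4, 166.4]
eef_rot: [3.141, 0.003, 0.137]
wrist_force: [0.0, -0.5, -0.8]
finger_gap: 44.2
finger_force: 0.0
the job is handed in; nothing more can be done
None
```

The job is handed in at 19.2 s with no verdict returned: by my last check the bar is shut, and the clip is snapped onto the stud flat on the bar, legs closed and released; I never went near the pistons or screwdriver, though I didn't re-check their positions at the end.

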